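# Pin the clamshell drill jig shut

### The job

First lift the tray off the top of the kit box and set it down upright on the free worktop, then swing the jig's standing leaf over and down onto its base. Then take the pin out of the kit box, push it through the leaf's hole into the base's hole until its knob sits on the leaf and the leaf is fully shut, and finish while still holding the knob and pressing it down, because a spring lifts the leaf when you stop pressing. Leave the screwdriver and the steel block where they are.

Things in the scene. Friction and masses are not known exactly. Their poses are not given: they have to be found in the camera images.
- jig: Base of the clamshell drill jig, fixed: dark steel block 130 x 80 x 30 mm (x, y, z) with two ears (110 mm over them in y, 10 mm high). Origin: centre of its underside on the worktop, z up. Hinge line along its y axis at x = +55 mm, z = 30 mm (the end away from the robot); pin hole at x = -30 mm. Yawed at most 0.3 rad.
- leaf (a joint): Angle of the aluminium leaf, 110 (hinge to free edge) x 70 x 10 mm. 0 = flat on the base, 1.57 = upright, 2.0 = stop. Starts leaning back past upright (towards jig +x), kept by slight friction; pushed from behind past upright it falls, damped, onto a spring that holds it ajar at 0.08 to 0.11 rad. About 5 N down at the hole shuts it; unpressed, it rises again.
- leaf_hole (a point): Centre of the pin hole (14 mm diameter, through the 10 mm leaf) on the leaf's outer face, 85 mm from the hinge line, 25 mm from the free edge, mid-width. Moves with the leaf; z is the outer face's normal, up when shut. Two raised bushes nearer the hinge are closed, not for the pin.
- leaf_edge (a point): Middle of the leaf's free edge, mid-thickness, 110 mm from the hinge line. Moves with the leaf.
- jig_hole (a point): Mouth of the pin hole in the top of the jig base (12 mm diameter, 30 mm deep, through to the worktop), at height 30 mm. Straight under the leaf hole when the leaf is shut.
- kit: Open grey box, fixed to the worktop, 124 x 100 x 70 mm (x, y, z), walls and floor 4 mm. Origin: centre of its underside. In its middle a wooden block 40 x 40 mm, top at z = 40 mm, in whose vertical square hole (12 mm) the pin stands. The tray covers it at the start.
- tray: Lift-out tray stacked on the kit box, about 0.25 kg, 124 x 100 mm, walls up to z = 27 mm; below, a 5 mm locating step 112 x 88 mm sits in the box mouth with 2 mm play. Handle bar 14 mm wide (y), z = 44 to 56 mm, along the tray's x axis over its middle, on end uprights. Origin: centre of its underside.
- tray_handle (a point): Middle of the tray's handle bar, 50 mm above the tray's origin.
- pin: Steel pin, 56 mm long: shank 10 mm diameter, 34 mm long, lowest 8 mm tapered to 4 mm; on top a dark round knob 24 mm diameter, 22 mm high. Origin: the tip; z towards the knob. Stands in the middle of the kit box, tip 6 mm above the worktop, knob 8 mm under the rim. Fully home in the jig, its tip is 6 mm above the worktop.
- pin_knob (a point): Middle of the pin's knob, 45 mm from the tip.
- screwdriver: Bystander: screwdriver 146 mm long, 19 mm thick, lying at the back. Origin: its middle, underside.
- anvil: Bystander: plain dark steel block, 72 x 72 x 67 mm, standing at the right. Origin: centre of its underside.
- bench_drill: The bench drill press, fixed and tall, left of the work. Origin at worktop height. Keep the arm and the tray at least 0.15 m to its right (y).
- bench_vice: The bench vice, fixed, about 0.15 m high, at the front right. It covers about 100 mm to each side of its origin, which is its middle at worktop height.
- bench_brush: Wooden hand brush of the bench, fixed, 190 mm long, 35 mm wide, about 50 mm high, lying at the back of the worktop: not free space for the tray. Origin: its middle, underside; its long side along its y axis.

How it is judged:
On the way, in this order (a step that is already met when the one before it is completed fails the run):
1. the tray stands upright on the worktop, off the kit box, released (horizontal distance between tray and kit above 0.11 m and horizontal distance between tray and jig above 0.09 m and height (world z) of tray below 0.008 m and angle between tray's own z axis and vertical below 0.1 rad and contact force between the fingers and tray below 0.1 N and linear speed of tray below 0.03 m/s), for 0.2 s.
2. the leaf is down on the base (value of joint leaf below 0.15 rad), for 0.2 s.
3. the pin is lifted out of the kit box (height (world z) of pin above 0.05 m), for 0.1 s.
At the end, for the whole second after the job is handed in: Pin in the jig hole within 4 mm, upright within 0.1 rad, tip under 10 mm above the worktop; leaf shut within 0.025 rad; fingers touch the pin and the pin presses the jig, each over 2 N; tray level on the worktop, over 110 mm from the kit box and 90 mm from the jig (centres) (horizontal distance between tray and kit above 0.11 m and horizontal distance between tray and jig above 0.09 m and height (world z) of tray below 0.008 m and angle between each of tray, pin's own z axis and vertical below 0.1 rad and value of joint leaf below 0.025 rad and horizontal distance between pin and jig_hole below 0.004 m and height (world z) of pin below 0.01 m and contact force between pin and jig above 2 N and contact force between the fingers and pin above 2 N); the arm keeps its last pose, push and grip.
It fails at once if the screwdriver is moved by over 30 mm (distance of screwdriver from where it was at the start of the episode above 0.03 m).
It fails at once if the steel block is moved by over 30 mm (distance of anvil from where it was at the start of the episode above 0.03 m).
It also fails if it takes over 70 s, if anything falls off the work surface, if the arm or the gripper's body presses on something with over 40 N, if the wrist force passes 120 N, or if a joint passes its speed limit or range.

### The arm

A 6-joint arm with a two-finger parallel gripper is mounted at the origin on a cart in front of the work surface, level with it; the furniture and walls round the work are solid. World frame = base frame: x ahead of the robot, y to its left, z up, the work surface at z = 0. Lengths are in m, angles in rad, forces in N, time in s.
With the tool pointing down it reaches from about 0.375 to 0.9 m from the base axis. Payload 3.1 kg.
Tool frame: the origin (TCP) lies midway between the tips of the shut fingers; the grasp point (between the pads) lies 19 mm behind it (arm.pinch_z is the distance from the TCP to the grasp point, in m); z points along the fingers, y is the line along which they close (so a half turn about z gives the same grasp; the last joint's range is limited). The gripper opens to 85 mm and grips with 20 to 120 N. Pads are 22 mm wide; open, the fingers measure 114 mm over their backs; the gripper's body (76 mm by 85 mm) begins 54 mm behind the grasp point. The pads swing forward as they close: fully open they stand 13 mm farther back than shut.
Start: joints at [-1.526, 0.527, 1.433, -0, 1.181, -0.178], TCP at [0.138, -0.61, 0.231] pointing down, gripper open.
Joint ranges: [-3.08, 3.08], [-0.75, 2.2], [0.22, 2.44], [-1.43, 4.57], [0, 2.65], [-2.85, 2.85]. Speed limits (rad/s): [2.79, 2.79, 3.14, 3.14, 3.14, 3.14].

### API

Orientations are given as a unit quaternion [w, x, y, z].
In Python, from workcell import arm gives the robot as it stands. Calls block until the motion is done:
- arm.move_ptp(position, orientation): joint-space move of the TCP to a pose.
- arm.move_l(position, attitude=None, max_speed=0.15, f_stop=None): straight line of the TCP; attitude=None keeps the orientation; max_speed is the mean speed in m/s. With f_stop (N) it stops when the force on the tool has changed by that much, and returns True; else False.
- arm.goto_joints(angles): joint-space move.
- arm.open() and arm.close_gripper(strength=None): open the fingers fully, or close them until they stop; strength is the grip in N (None keeps the last).
- arm.hold(seconds).
- arm.solve_ik(position, orientation): joint angles nearest the present ones, or None.
- arm.camera(name): name is "side" or "top" or "wrist"; returns the picture (420x560x3 uint8, red, green, blue); there is no depth.
- arm.camera_info(name): a dict with "K" (3x3 intrinsics, pixels), "cam_to_world" (4x4, takes a point from camera to world coordinates). Camera axes: x right, y down, z forward; pixel columns grow to the right and rows downward; lengths in m; the calibration is good to about 2 mm. A picture is of the moment at which its call begins: read the wrist's pose just before it. camera_info takes no time and is no camera call; for the wrist camera it gives the pose at the moment of the call.
A pose or a line that the arm cannot do raises arm.PlanningError and nothing moves.
- arm.job_done(): hands the job in; it is judged then, once.
Readings, each from a call of its own:
- arm.get_time_s(): time.
- arm.get_q(): joint angles.
- arm.get_joint_vel(): joint speeds.
- arm.get_joint_torque(): joint torques, N m.
- arm.get_ee_pos(): TCP position.
- arm.get_eef_rot(): TCP orientation.
- arm.get_contact_force(): force on the tool from outside, world axes, zero at the start.
- arm.get_torque(): the same for the moment, N m.
- arm.get_grip_width(): finger opening in m.
- arm.get_gripper_force(): force on a finger pad.
Only numpy, scipy, OpenCV 4.12 (cv2) and the standard library are available. Lean on these libraries where they do the work, as an engineer would, in place of code of your own. Each camera call takes 0.05 s, during which the arm holds its last target. There are 200 camera calls.

## Working session

There is one attempt and no reset: what is moved stays moved. The work goes in short steps, each a Python script; the robot and the scene stay as the last script left them, time stands still between calls to the robot, and variables do not carry over. Pictures are saved under pics/ and viewed, at most 10 in all, crops included, and the job is handed in when it is done.

```bash
mkdir -p pics; ls; cat > h.py <<'E'
import numpy as np, cv2
from workcell import arm
def snap(cam,name):
    i=arm.camera_info(cam); im=arm.camera(cam); cv2.imwrite(f'pics/{name}.png',im[:,:,::-1]); np.savez(f'pics/{name}.npz',K=i['K'],T=i['cam_to_world'])
def w(name,u,v,z):
    d=np.load(f'pics/{name}.npz');K,T=d['K'],d['T']
    r=T[:3,:3]@np.linalg.solve(K,[u,v,1]);c=T[:3,3]
    return c+r*(z-c[2])/r[2]
def px(name,p):
    d=np.load(f'pics/{name}.npz');K,T=d['K'],d['T']
    q=K@(T[:3,:3].T@(np.asarray(p)-T[:3,3]));return q[:2]/q[2]
def down(yaw): # tool z down, tool y at world angle yaw+90deg ; tool x along yaw
    from scipy.spatial.transform import Rotation as R
    c,s=np.cos(yaw),np.sin(yaw)
    q=R.from_matrix(np.array([[c,s,0],[s,-c,0],[0,0,-1]])).as_quat()
    return [q[3],q[0],q[1],q[2]]
E
python3 - <<'E'
from h import *
for c in('side','top'):
    snap(c,c+'1'); i=arm.camera_info(c); print(np.round(i['K'],1).tolist(),np.round(i['cam_to_world'],3).tolist())
a=cv2.imread('pics/top1.png'); cv2.imwrite('pics/top1b.png',cv2.resize(a,(800,600),interpolation=cv2.INTER_CUBIC))
b=cv2.imread('pics/side1.png'); cv2.imwrite('pics/side1b.png',cv2.resize(b,(800,600),interpolation=cv2.INTER_CUBIC))
print(arm.get_eef_rot())
E
```

```text
pics
[[438.2, 0.0, 283.8], [0.0, 438.2, 210.4], [0.0, 0.0, 1.0]] [[0.947, -0.128, 0.293, 0.16], [-0.32, -0.404, 0.857, -1.343], [0.009, -0.906, -0.424, 0.655], [0.0, 0.0, 0.0, 1.0]]
[[410.2, 0.0, 280.6], [0.0, 410.2, 204.0], [0.0, 0.0, 1.0]] [[0.007, -0.996, 0.094, 0.461], [-1.0, -0.005, 0.024, -0.235], [-0.023, -0.095, -0.995, 1.111], [0.0, 0.0, 0.0, 1.0]]
[-9.97986130e-04  9.93799584e-01  1.11181773e-01  5.96470142e-05]
```

View pics/top1b.png

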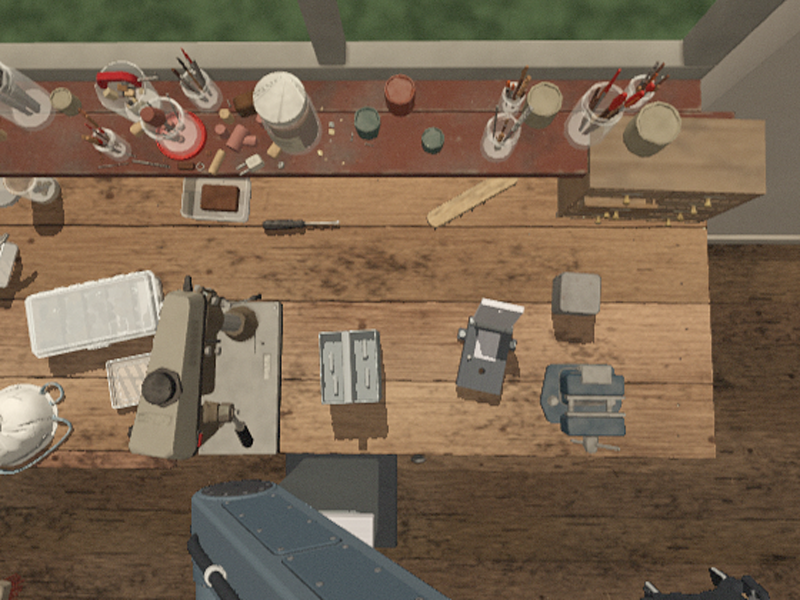

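View pics/side1b.png

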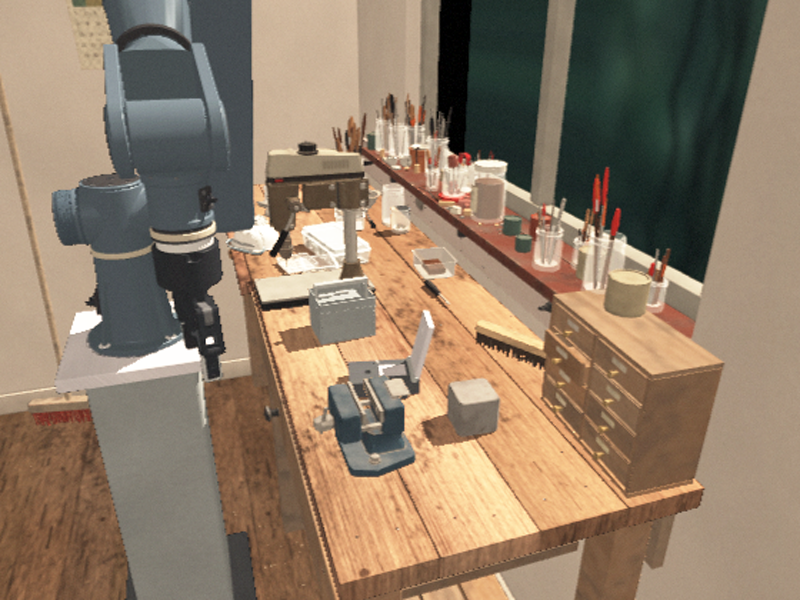

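The top view (800×600) shows the tray on the kit at about (350,367), the jig at (485,350) with its leaf leaning away, the anvil at (577,293), the vice at (585,400), the screwdriver at (300,225) and the brush at (472,202). I'll enlarge the work area.

```bash
python3 - <<'E'
from h import *
a=cv2.imread('pics/top1.png')[185:325,210:390]; cv2.imwrite('pics/top1c.png',cv2.resize(a,None,fx=4.2,fy=4.2,interpolation=cv2.INTER_CUBIC))
s=.7
for n,u,v,z in [('tray',350,367,.1),('jig',485,365,.03),('anvil',577,293,.067),('vice',585,400,.1),('brush',472,202,.03),('sd',300,225,.01),('drillR',281,450,0.02),('edge',350,455,0)]: print(n,w('top1',u*s,v*s,z).round(3))
E
```

```text
tray [ 0.426 -0.124  0.1  ]
jig [ 0.429 -0.364  0.03 ]
anvil [ 0.559 -0.523  0.067]
vice [ 0.374 -0.524  0.1  ]
brush [ 0.733 -0.341  0.03 ]
sd [ 0.692 -0.014  0.01 ]
drillR [0.271 0.009 0.02 ]
edge [ 0.26  -0.116  0.   ]
```

View pics/top1c.png

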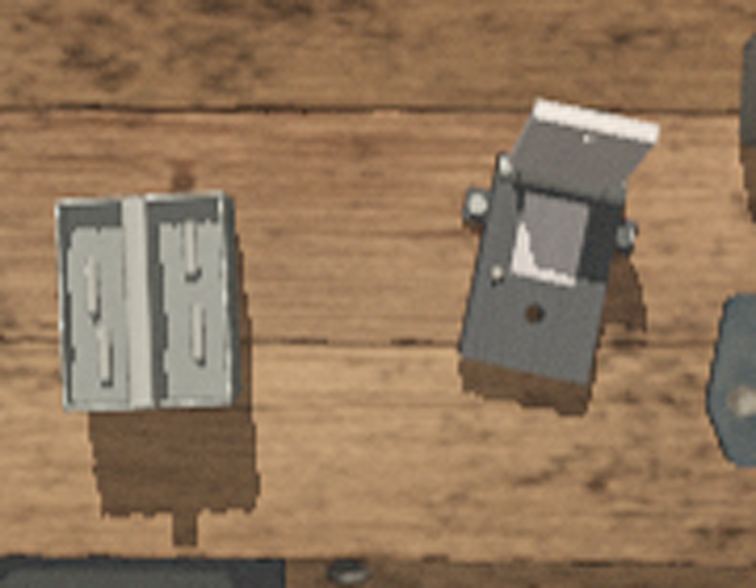

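The crop gives the tray rim corners at about (57,202), (231,193), (238,405), (66,408), the handle from (135,197) to (143,405), the jig hole at (534,313) and the base's front corners at (460,352) and (590,383). The leaf edge runs from (537,104) to (657,135).

```bash
python3 - <<'E'
from h import *
f=lambda x,y,z:w('top1',210+x/4.2,185+y/4.2,z)
c=[f(x,y,.095) for x,y in((57,202),(231,193),(238,405),(66,408))]
print('tray c',np.mean(c,0).round(4),'sides',[np.linalg.norm(c[i]-c[(i+1)%4]).round(4) for i in range(4)])
a,b=f(135,197,.124),f(143,405,.124);d=a-b;print('handle',(a+b)/2,np.linalg.norm(d),np.arctan2(d[1],d[0]))
d=(c[0]+c[1]-c[2]-c[3]);print('yaw tray',np.arctan2(d[1],d[0]))
h=f(534,313,.03);l,r=f(460,352,.03),f(590,383,.03);d=l-r;yaw=np.arctan2(d[1],d[0])-np.pi/2
print('hole',h,'width',np.linalg.norm(d),'yaw',yaw, 'front mid',(l+r)/2)
print('jig centre',h+.03*np.array([np.cos(yaw),np.sin(yaw),0]),'from front',(l+r)/2+.065*np.array([np.cos(yaw),np.sin(yaw),0]))
for z in(.125,.13,.135,.14): 
  p,q=f(537,102,z),f(659,132,z);print(z,((p+q)/2).round(3),np.linalg.norm(p-q),np.arctan2(*(p-q)[1::-1])-np.pi/2)
E
```

```text
tray c [ 0.4262 -0.1243  0.095 ] sides [np.float64(0.103), np.float64(0.1234), np.float64(0.1006), np.float64(0.1202)]
handle [ 0.42776046 -0.12240091  0.124     ] 0.11779104972698407 0.05433086111942527
yaw tray 0.05359992935980491
hole [ 0.41872308 -0.35750235  0.03      ] width 0.08217073161045402 yaw -0.22443468776083297 front mid [ 0.38524651 -0.35167529  0.03      ]
jig centre [ 0.44797068 -0.36417901  0.03      ] from front [ 0.44861631 -0.36614138  0.03      ]
0.125 [ 0.534 -0.384  0.125] 0.07131992641950434 -0.2383002382472863
0.13 [ 0.533 -0.383  0.13 ] 0.07095831027210633 -0.2383002382472852
0.135 [ 0.533 -0.382  0.135] 0.07059669412470848 -0.2383002382472854
0.14 [ 0.533 -0.382  0.14 ] 0.07023507797731043 -0.2383002382472843
```

```bash
python3 - <<'E'
from h import *
q=down(0.054)
p=arm.get_ee_pos(); arm.move_l([p[0],p[1],.3],max_speed=.3)
arm.move_ptp([.427,-.123,.2],q)
arm.move_l([.427,-.123,.101],max_speed=.12)
arm.close_gripper(60); print('w',arm.get_grip_width(),arm.get_ee_pos())
arm.move_l([.427,-.123,.24],max_speed=.15); print(arm.get_contact_force(),arm.get_grip_width())
arm.move_l([.60,-.18,.24],max_speed=.2)
arm.move_l([.60,-.18,.05],max_speed=.15)
print(arm.move_l([.60,-.18,.022],max_speed=.03,f_stop=5),arm.get_ee_pos(),arm.get_time_s())
arm.open(); 
arm.hold(.3)
arm.move_l([.60,-.18,.2],max_speed=.2)
snap('top','top2');snap('side','side2')
a=cv2.resize(cv2.imread('pics/top2.png')[110:330,180:430],(600,528),interpolation=3);cv2.imwrite('pics/t2.png',a)
print(arm.get_time_s())
E
```

```text
w 0.012522327394885572 [ 0.42693838 -0.12248436  0.10133317]
[-0.6535406  -0.15782356 -2.07905869] 0.012465520429462095
True [ 0.60014063 -0.18005212  0.03640655] 8.2833
10.3583
```

View pics/t2.png

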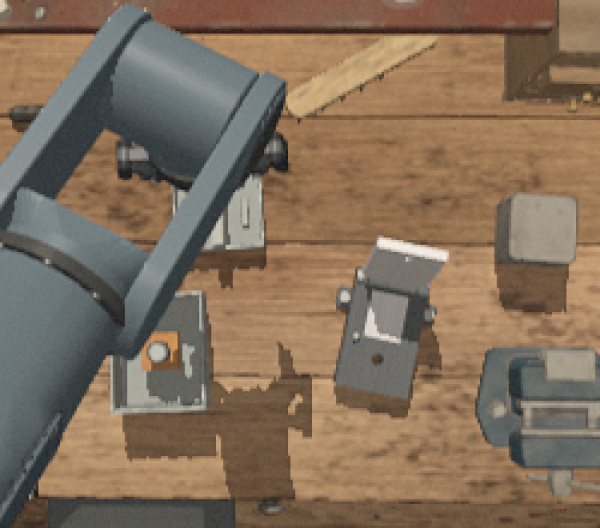

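The top view shows the tray upright behind the kit at about (220,215), the kit open with the pin knob at (158,352), and the jig unchanged. Next I'll push the leaf over from behind.

```bash
python3 - <<'E'
from h import *
q=down(-.23);e=np.array([np.cos(.23),-np.sin(.23),0]);H=np.array([.5015,-.3775,0])
P=lambda s,z:(H+s*e+[0,0,z]).tolist()
arm.close_gripper()
arm.move_l(P(.105,.2),q,max_speed=.25)
arm.move_l(P(.105,.105),max_speed=.2)
print(arm.move_l(P(-.03,.105),max_speed=.1,f_stop=15),arm.get_ee_pos(),arm.get_contact_force())
arm.move_l(P(-.03,.22),max_speed=.2)
arm.open()
arm.move_ptp((H-.085*e+[-.04,0,.27]).tolist(),q)
snap('wrist','w3');snap('side','s3');print(arm.get_ee_pos(),arm.get_time_s())
a=cv2.imread('pics/w3.png');b=cv2.imread('pics/s3.png')[200:340,200:360]
print(px('w3',[.419,-.3575,.045]))
cv2.imwrite('pics/w3b.png',np.hstack([cv2.resize(a,(560,420)),cv2.resize(b,(240,420))]))
E
```

```text
False [ 0.47276041 -0.37089931  0.10498305] [ 0.00534398 -0.7492803   0.02344072]
[ 0.37927074 -0.35839054  0.26982296] 16.4
[274.72239925 148.61651655]
```

View pics/w3b.png

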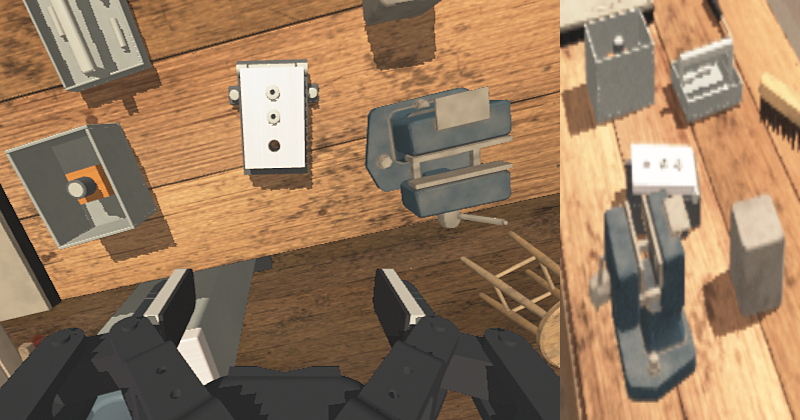

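The wrist picture (unscaled on the left of the montage) shows the leaf down, with its pin hole at (274,146) and the pin knob top near (79,188). I'll take closer views of both, with sub-pixel centres from image code.

```bash
python3 - <<'E'
from h import *
from scipy.spatial.transform import Rotation as R
i=arm.camera_info('wrist');q=arm.get_eef_rot();Rt=R.from_quat([q[1],q[2],q[3],q[0]]).as_matrix()
o=Rt.T@(i['cam_to_world'][:3,3]-arm.get_ee_pos());print('cam in tool',o.round(3),'axis',(Rt.T@i['cam_to_world'][:3,2]).round(3),'f',i['K'][0,0])
q=down(-.23);Rn=Rt
for n,t,z in(('h4',[.419,-.3575,.048],.19),('p4',[.427,-.123,.062],.2)):
    for k in (0,.01,.02,.03,.04,.05):
        ax=Rn@np.array(Rt.T@i['cam_to_world'][:3,2]); off=Rn@o; 
        h=z+off[2]-t[2]; c=np.array(t)-ax/abs(ax[2])*h; p=c-off; p[0]+=k; p[2]=z
        try: arm.move_ptp(p.tolist(),q);break
        except arm.PlanningError: pass
    arm.hold(.2); snap('wrist',n); print(n,k,arm.get_ee_pos().round(4),px(n,t).round(1),arm.get_time_s())
ims=[]
for n,t in(('h4',[.419,-.3575,.048]),('p4',[.427,-.123,.062])):
    u,v=px(n,t).astype(int);a=cv2.copyMakeBorder(cv2.imread(f'pics/{n}.png'),100,100,100,100,0);ims.append(cv2.resize(a[v+100-66:v+100+66,u+100-66:u+100+66],(396,396),interpolation=cv2.INTER_CUBIC));print(n,'crop origin',u-66,v-66)
cv2.imwrite('pics/m4.png',np.hstack(ims))
E
```

```text
cam in tool [ 0.08   0.    -0.142] axis [-0.307  0.     0.952] f 309.0964987337536
h4 0 [ 0.4302 -0.3605  0.1917] [282.8 211.3] 17.1167
p4 0 [ 0.4372 -0.1262  0.1999] [282.5 212.2] 18.3
h4 crop origin 216 145
p4 crop origin 216 146
```

View pics/m4.png

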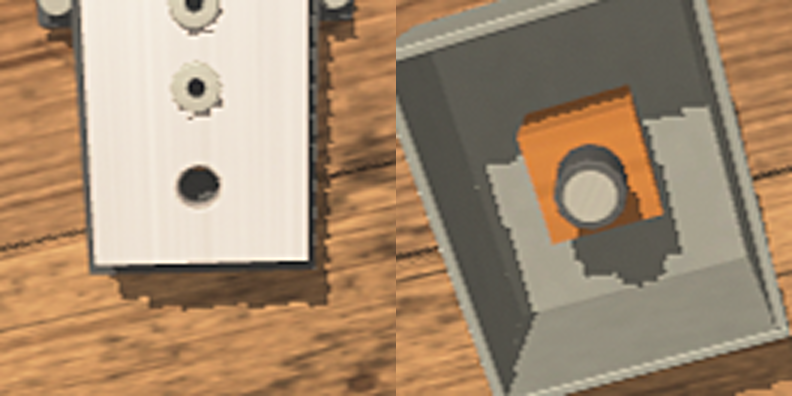

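In the crop (scale 3), the leaf hole is centred at (199,186) and the knob's top disc at about (196,195) within the right-hand half. The wooden block's corners are at (124,130), (238,90), (266,215) and (156,243) in that half.

```bash
python3 - <<'E'
from h import *
print('hole',w('h4',216+199/3,145+186/3,.048),'w3',w('w3',274,145.8,.048))
for y in((95,263),(308,262)): print('edge corner',w('h4',216+y[0]/3,145+y[1]/3,.049))
print('knob',w('p4',216+195.7/3,146+195/3,.062), 'block',np.mean([w('p4',216+x/3,146+y/3,.04) for x,y in((124,130),(238,90),(266,215),(156,243))],0))
print([w('p4',216+x/3,146+y/3,.07) for x,y in((388,330),(108,398))],arm.get_time_s())
print([arm.solve_ik([.427,-.123,.12],down(y)) is not None for y in(-.924,2.218,1.032,-2.11)])
E
```

```text
hole [ 0.42332774 -0.35801897  0.048     ] w3 [ 0.42262492 -0.35760537  0.048     ]
edge corner [ 0.40562147 -0.318654    0.049     ]
edge corner [ 0.38994635 -0.38707466  0.049     ]
knob [ 0.42844745 -0.12211397  0.062     ] block [ 0.4299765  -0.12239815  0.04      ]
[array([ 0.37217071, -0.17260694,  0.07      ]), array([ 0.36893284, -0.07816848,  0.07      ])] 18.3
[True, True, True, False]
```

```bash
python3 - <<'E'
from h import *
q=down(-.924)
arm.move_ptp([.428,-.1223,.14],q)
print(arm.move_l([.428,-.1223,.043],max_speed=.08,f_stop=8),arm.get_ee_pos().round(4),arm.get_contact_force().round(1))
arm.close_gripper(90);arm.hold(.2)
print('w',arm.get_grip_width(),arm.get_ee_pos().round(4),arm.get_contact_force().round(1))
arm.move_l([.428,-.1223,.16],max_speed=.1)
print(arm.get_grip_width(),arm.get_contact_force().round(1))
arm.move_l([.4212,-.3578,.16],down(-.6),max_speed=.2)
print(arm.get_ee_pos().round(4));snap('wrist','w5');snap('side','s5');print(arm.get_time_s())
a=cv2.imread('pics/w5.png')[130:420,130:430];b=cv2.imread('pics/s5.png')[180:330,190:345]
cv2.imwrite('pics/m5.png',np.hstack([cv2.resize(a,(410,396),interpolation=2),cv2.resize(b,(390,396),interpolation=2)]))
E
```

```text
False [ 0.4283 -0.1224  0.0434] [-0.4  0.3 -0.4]
w 0.020763400570229226 [ 0.4281 -0.1224  0.0435] [-0.5  0.8  5.7]
0.020679694686464953 [ 0.3  0.4 -1. ]
[ 0.4209 -0.3565  0.1597]
23.925
```

View pics/m5.png

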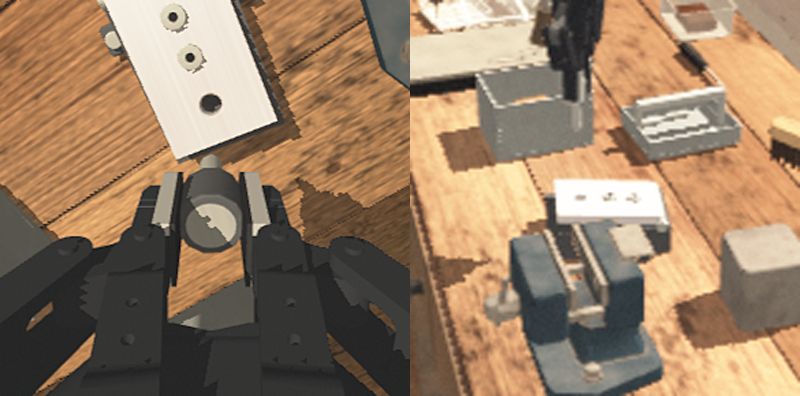

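The wrist picture shows the pin held straight, with its tip at (208,160) and the leaf hole at (210,103) in the montage. I'll check the tip-to-hole alignment numerically.

```bash
python3 - <<'E'
from h import *
arm.hold(.2);p=arm.get_ee_pos();print(p.round(4))
snap('wrist','w6')
k=300/410
tip=[130+208*k,130+157*k]
# tip z: TCP(0.043 at pin tip 0.006)
z=p[2]-.0375
print('tip',w('w5',*tip,z).round(4),'hole',w('w5',130+210*k,130+103*k,.048).round(4),'pred hole px',px('w5',[.4212+.0014,-.3581,.048]),'pred tip',px('w5',[.4212,-.3578,z]),tip)
a=cv2.imread('pics/w6.png')[180:280,230:330];cv2.imwrite('pics/m6.png',cv2.resize(a,(600,600),interpolation=2))
E
```

```text
[ 0.4213 -0.3573  0.1601]
tip [ 0.4217 -0.3555  0.1226] hole [ 0.4241 -0.3581  0.048 ] pred hole px [284.6668148  206.68484496] pred tip [285.72610651 243.60415577] [282.1951219512195, 244.8780487804878]
```

View pics/m6.png

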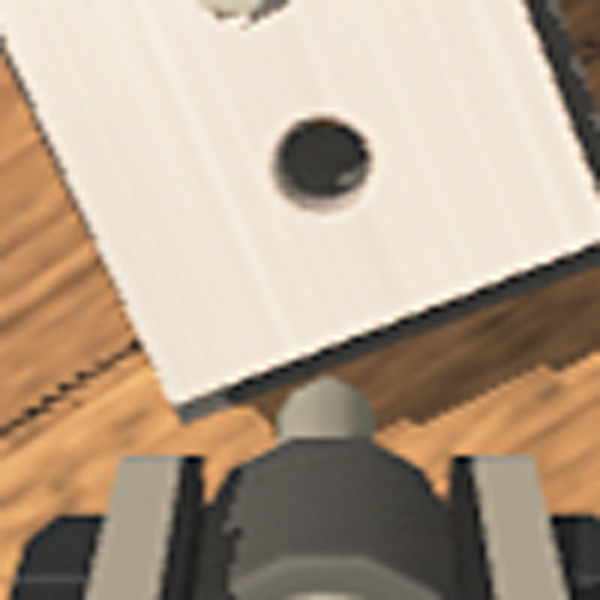

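Settled, the crop shows the tip at (326,382) and the hole at (322,163), which is nearly the same column.

```bash
python3 - <<'E'
from h import *
p=arm.get_ee_pos();z=p[2]-.0375
t=w('w6',284.3,243.7,z);h=w('w6',283.7,207.2,.048)
e=np.array([np.cos(.23),-np.sin(.23),0])
print('tip',t.round(4),'jig hole',(h-.0014*e).round(4),'corr',(h-.0014*e-t)[:2].round(4),p.round(4))
E
```

```text
tip [ 0.422  -0.3577  0.1226] jig hole [ 0.4218 -0.3577  0.048 ] corr [-0.0002  0.    ] [ 0.4213 -0.3574  0.1601]
```

Tip and hole agree to 0.2 mm, so I'll insert.

```bash
python3 - <<'E'
from h import *
x,y=.4212,-.3578
arm.move_l([x,y,.092],max_speed=.1);arm.hold(.2)
print(arm.get_ee_pos().round(4),arm.get_contact_force().round(1))
s=arm.move_l([x,y,.053],max_speed=.03,f_stop=12)
print(s,arm.get_ee_pos().round(4),arm.get_contact_force().round(1),arm.get_time_s())
if not s:
    s=arm.move_l([x,y,.038],max_speed=.015,f_stop=20);arm.hold(.3)
    print(s,arm.get_ee_pos().round(4),arm.get_contact_force().round(1),arm.get_grip_width(),arm.get_time_s())
snap('wrist','w7');snap('side','s7')
a=cv2.imread('pics/w7.png')[130:420,130:430];b=cv2.imread('pics/s7.png')[200:320,210:335]
cv2.imwrite('pics/m7.png',np.hstack([cv2.resize(a,(390,396),interpolation=2),cv2.resize(b,(410,396),interpolation=2)]))
E
```

```text
[ 0.4215 -0.3582  0.0927] [ 0.8  0.5 -0. ]
False [ 0.4213 -0.3579  0.0532] [-0.9  0.7 -0.6] 26.6583
True [ 0.4207 -0.3577  0.0435] [-1.2  0.7  6.7] 0.020469746371666597 27.675
```

View pics/m7.png

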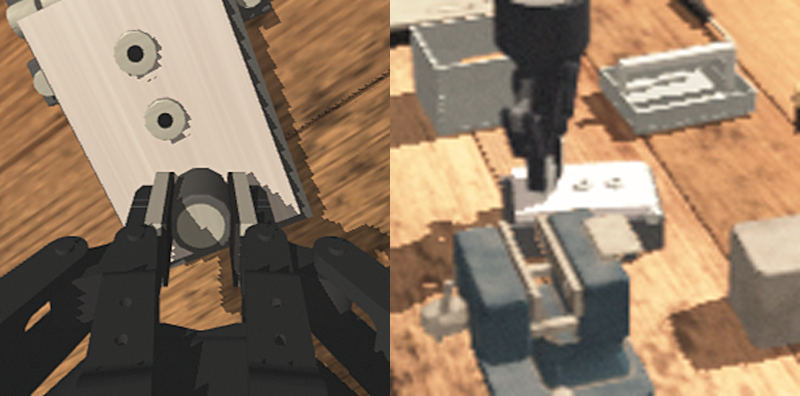

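The pin is home (z 0.0435, as expected), but the steady push is only about 7 N. I'll press harder before handing in.

```bash
python3 - <<'E'
from h import *
x,y=.4212,-.3578
for z in(.0415,.040,.0385,.037,.0355,.034):
    arm.move_l([x,y,z],max_speed=.01,f_stop=25);arm.hold(.3)
    F=arm.get_contact_force();print(z,arm.get_ee_pos().round(4),F.round(1),round(arm.get_grip_width(),4))
    if F[2]>16: break
arm.hold(1);print(arm.get_contact_force().round(1),arm.get_ee_pos().round(4),arm.get_time_s())
E
```

```text
0.0415 [ 0.4208 -0.3577  0.0432] [-4.6  1.4 16.6] 0.0209
[-4.5  2.  15. ] [ 0.4208 -0.3577  0.0432] 29.4
```

```bash
python3 -c "
from workcell import arm
print(arm.job_done())"
```

```text
the job is handed in; nothing more can be done
None
```

I handed the job in at about 29 s, with no verdict returned: the tray stands upright on the worktop, the leaf is down, and the pin is seated to its expected depth with the knob still held and pressed at about 15 N; leaf closure is inferred from the pin's depth and that push, not measured.

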